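Restock a push-back roller rack with a tin of nuts

TASK

Restock the small two-lane roller rack: the low, wide tin of nuts standing on the desk belongs in the lane that already holds a tin like it. Set it on the plate at the front of that lane, then push it back up the rollers, shoving the stored tin ahead of it, until the lane's spring stop pops up behind it and the tin comes to rest against the stop. Keep both tins upright so that no nuts spill, leave the spool in its lane, and do not disturb the other things on the desk.

Things in the scene. Friction and masses are not known exactly. Their poses are not given: they have to be found in the camera images.
- rack: Fixed plywood rack, 205 mm wide, 275 mm deep, with two parallel lanes. Origin: on the desk under the middle of its low front edge; x runs level to the back (away from the loader), y left, z up. Lane centre lines at y = +46 and -46 mm. The lanes rise to the back at 0.14 rad: a point u along a lane's surface is at x = 0.990 u, z = 45 mm + 0.140 u.
- lane_left (a point): Point on the left lane's loading plate, centre line, u = 40 mm: where the axis of a tin being loaded may stand. The plain metal plate (a tin stays put on it) runs from u = 3 to 102 mm, with an upturned lip 6 mm high at the front edge and guide strips 11 mm high at both sides, 83 mm apart at the front, narrowing to 73 mm.
- lane_right (a point): The same point of the right lane.
- cover (a point): Middle of the front edge, underside, of the clear dust cover (4 mm thick) that lies over both lanes from u = 125 mm to the back. Measured square to the lane its underside is 56 mm and its screw heads 64 mm above the lane surface. Nothing is above the loading plates and the stops.
- rollers (a point): Middle of the rack at u = 104 mm, where the rollers of both lanes begin, level with the plates. They turn freely: things roll down to the stop by themselves. They end at a board at u = 268 mm; guides are 73 mm apart, 22 mm high. A tin resting against its stop has its axis at u = 135 mm, the next behind it at u = 203 mm.
- stop_left (a joint): Spring stop in the middle of the left lane: steel flap 24 mm wide hinged at u = 78 mm, a ramp rising to the back that ends in a nose at u = 101 mm, 7 mm above the plate. 0 = up (holding); about 0.35 rad = pressed level with the plate by a tin sliding over it (about 0.4 N); springs up again once the tin has passed.
- stop_right (a joint): Spring stop of the right lane, the same.
- tin: The tin to be put away: open round white tin of nuts, 68 mm across, 30 mm high, about 0.2 kg, standing on the desk to the right of the rack. Origin: centre of its underside; z is its axis.
- stock_tin: The tin already in the rack, same kind and size; it rests against the stop in one of the two lanes. Origin: centre of its underside.
- spool: Wooden spool of string, 48 mm across, 50 mm high, resting against the stop in the other lane. Origin: centre of its underside.
- tape_measure: Yellow tape measure, 34 x 70 x 64 mm, on the desk to the left of the rack; leave it. Origin: centre of its underside.
- screwdriver: Screwdriver with a turquoise handle, 24 x 193 x 24 mm, lying on the desk to the left; leave it. Origin: middle of its underside.

How it is judged:
At the end, for the whole second after the job is handed in: Both tins stand upright (within 0.25 rad) and at rest in one lane, within 12 mm of its centre line: the new one behind the stop with its axis at 124 to 150 mm in the rack's x, the stored one at 186 to 222 mm; that lane's stop is up (below 0.08 rad) (((y of tin in the frame of rack between 0.034 and 0.058 m and y of stock_tin in the frame of rack between 0.034 and 0.058 m and value of joint stop_left below 0.08 rad) or (y of tin in the frame of rack between -0.058 and -0.034 m and y of stock_tin in the frame of rack between -0.058 and -0.034 m and value of joint stop_right below 0.08 rad)) and x of tin in the frame of rack between 0.124 and 0.15 m and z of tin in the frame of rack between 0.057 and 0.073 m and x of stock_tin in the frame of rack between 0.186 and 0.222 m and z of stock_tin in the frame of rack between 0.066 and 0.083 m and angle between each of tin, stock_tin's own z axis and vertical below 0.25 rad and linear speed of each of tin, stock_tin below 0.02 m/s); the robot touches nothing.
It fails at once if a tin is tipped by more than 0.6 rad (nuts spill) (angle between any of tin, stock_tin's own z axis and vertical above 0.6 rad).
It fails at once if the spool is moved by more than 40 mm or tipped (distance of spool from where it was at the start of the episode above 0.04 m or angle between spool's own z axis and vertical above 0.6 rad).
It fails at once if tape measure or screwdriver is moved by more than 30 mm (distance of any of tape_measure, screwdriver from where it was at the start of the episode above 0.03 m).
It also fails if it takes over 45 s, if anything falls off the work surface, if the arm or the gripper's body presses on something with over 40 N, if the wrist force passes 120 N, or if a joint passes its speed limit or range.

ROBOT

A 7-joint arm with a two-finger parallel gripper is mounted at the origin on a cart in front of the work surface, level with it; the furniture and walls round the work are solid. World frame = base frame: x ahead of the robot, y to its left, z up, the work surface at z = 0. Lengths are in m, angles in rad, forces in N, time in s.
With the tool pointing down it reaches from about 0.35 to 0.9 m from the base axis. Payload 8.1 kg.
Tool frame: the origin (TCP) lies at the very end of the fingers, on their centre line; the grasp point (between the pads) lies 19 mm behind it (arm.tcp_to_grasp is the distance from the TCP to the grasp point, in m); z points along the fingers, y is the line along which they close (so a half turn about z gives the same grasp; the last joint's range is limited). The gripper opens to 92 mm and grips with 3 to 60 N. Pads are 19 mm wide; open, the fingers measure 130 mm over their backs; the gripper's body (75 mm by 190 mm) begins 47 mm behind the grasp point.
Start: joints at [-1.414, 0.434, 0.025, 1.573, -0.012, 1.134, -0.075], TCP at [0.161, 0.604, 0.227] pointing down, gripper open.
Joint ranges: [-2.62, 2.62], [-0.44, 2.09], [-1.27, 1.32], [0.08, 2.57], [-1.32, 4.46], [0.12, 2], [-2.74, 2.74]. Speed limits (rad/s): [2.22, 2.22, 3.01, 3.01, 3.14, 3.14, 3.14].

INTERFACE

Orientations are given as a rotation vector (axis times angle).
In Python, from cell import arm, status, get_image gives the robot as it stands (arm), with the cameras as plain functions and the readings (status).
- The arm moves only by the shell command python3 nudge.py [FORCE], which reads ROWS from standard input. ROWS is a JSON list of rows, 1 to 10 of them, each an object with the fields xyz (a list: dx, dy, dz in parts of the range, where 1.0 means 0.2 m), twist (a turn about the tool's z in normalised numbers (1 is pi rad)), finger_gap (the opening from 0.0 (shut) to 1.0 (fully open)); a field left out counts as zero (the opening has to be given); each row shifts and turns the commanded pose from where the row before left it, along the tool's axes as they then stand; what a row does not reach is not made up. A row lasts 1/10 s, in which the tool goes at most 0.05 m and 0.15 rad, less where a joint would pass 70% of its speed; a pose out of reach is approached as far as the arm can. The fingers move at their own pace and stop on an object; FORCE is the grip in N (left out, the last holds). Time passes only in rows, so rows that do not move let the fingers close. It prints the time, the measured TCP pose, the force, the opening and the grip force at its end. No shift or turn number may pass 1 either way. Input that does not fit is refused with a message, and nothing moves.
- status.observe(): the state, without advancing time (a new reading comes with each control period).
- get_image(name): name is "scene" or "top"; returns a dict with "image" (384x512x3 uint8, blue, green, red), "fx", "fy", "cx", "cy" (pixels), "distortion" ([k1, k2, p1, p2, k3] as OpenCV has them; the pictures are not rectified), "cam_to_world" (4x4, takes a point from camera to world coordinates). Camera axes: x right, y down, z forward; pixel columns grow to the right and rows downward; lengths in m; the calibration is good to about 2 mm. A picture is of the moment at which its call begins. There is no depth.
- arm.sign_off(): hands the job in; it is judged then, once.
The state is a dict: "clock": time; "joints": joint angles; "dq": joint speeds; "joint_efforts": joint torques, N m; "position": TCP position; "ee_rot": TCP orientation; "force": force on the tool from outside, world axes, zero at the start; "ft_torque": the same for the moment, N m; "width": opening from 0.0 (shut) to 1.0 (fully open); "gripper_force": force on a finger pad.
Only numpy, scipy, OpenCV 4.12 (cv2) and the standard library are available. Lean on these libraries where they do the work, as an engineer would, in place of code of your own. Each camera call takes 0.05 s, during which the arm holds its last target. There are 200 camera calls.

## Working session

There is one attempt and no reset: what is moved stays moved. The work goes in short steps, Python scripts to look and compute and a shell command to move; the robot and the scene stay as the last step left them, time stands still between calls to the robot, and variables do not carry over. Pictures are saved under pics/ and viewed, at most 13 in all, crops included, and the job is handed in when it is done.

```bash
ls; mkdir -p pics
python3 - <<'E'
from cell import arm, status, get_image
import cv2,numpy as np
for n in("scene","top"):
    d=get_image(n); cv2.imwrite(f"pics/{n}0.png",d["image"]); np.save(f"pics/{n}0.npy",d,allow_pickle=True)
    print(n,d["fx"],d["fy"],d["cx"],d["cy"],d["distortion"],np.round(d["cam_to_world"],3).tolist())
s=status.observe();print(s["position"],s["ee_rot"],s["clock"],s["width"],arm.tcp_to_grasp)
E
```

```text
cell.py
nudge.py
pics
scene 348.13196471548434 348.13196471548434 253.90597617005236 184.85245003814487 [-0.08987042  0.          0.          0.          0.        ] [[0.823, -0.37, 0.43, 0.148], [-0.567, -0.548, 0.615, -0.492], [0.008, -0.75, -0.661, 0.658], [0.0, 0.0, 0.0, 1.0]]
top 444.17881096812584 444.17881096812584 261.05554708845517 186.04741740871995 [0.00203099 0.         0.         0.         0.        ] [[0.029, -0.997, 0.075, 0.427], [-1.0, -0.029, -0.001, 0.036], [0.004, -0.075, -0.997, 1.257], [0.0, 0.0, 0.0, 1.0]]
[0.16051045 0.60357337 0.22605477] [-4.07043718e-01 -3.11507974e+00  2.11179100e-03] 0.1 0.9985666128850863 0.0188
```

View pics/scene0.png

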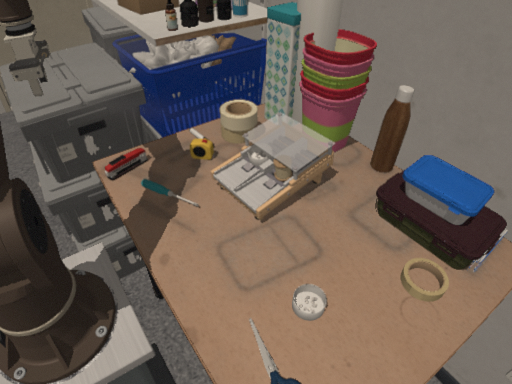

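View pics/top0.png

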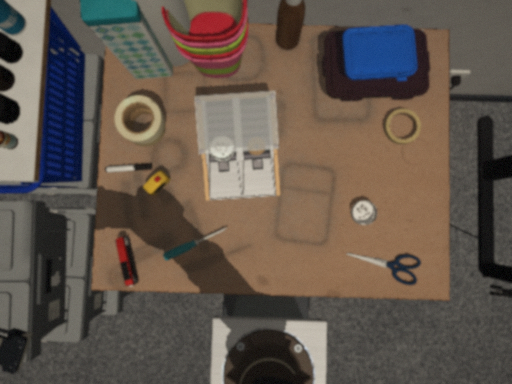

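The top view shows the tin to load at about (363,210), which is (310,301) in the scene view. A round white tin sits under the cover in the left lane at about (221,148), and the spool is on the right near (258,155). The rack's front edge runs from about (207,199) to (278,195). Next I'll enlarge the rack.

Run:
```python
import cv2,numpy as np
a=cv2.imread("pics/top0.png")[85:205,190:290]; b=cv2.imread("pics/scene0.png")[105:225,205:345]
f=lambda i:cv2.resize(i,None,fx=4,fy=4,interpolation=cv2.INTER_CUBIC)
a=cv2.resize(a,None,fx=4,fy=4,interpolation=cv2.INTER_CUBIC); b=cv2.resize(b,None,fx=2.85,fy=2.85,interpolation=cv2.INTER_CUBIC)
o=np.zeros((480,800,3),np.uint8);o[:a.shape[0],:400]=a;o[:b.shape[0],400:400+b.shape[1]]=b[:,:400]
cv2.imwrite("pics/rack.png",o)
```

```text
(no output)
```

View pics/rack.png

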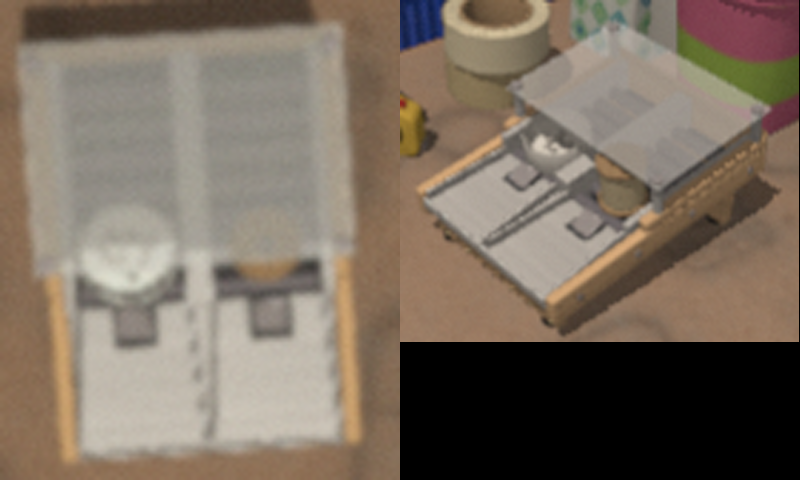

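In this picture the cover corners in the top crop are at (37,277), (356,255), (342,25) and (20,42). The front rail ends are at (63,461) and (360,440), and the stops are at (136,324) and (271,316). In the scene crop the cover corners are at (513,90), (655,183), (767,112) and (615,28), and the rail ends at (419,190) and (548,303). The stock tin is in the left lane. I'll triangulate these.

```bash
cat > h.py <<'E'
import numpy as np,cv2
def load(n): return np.load(n,allow_pickle=True).item()
def ray(d,p):
    K=np.array([[d["fx"],0,d["cx"]],[0,d["fy"],d["cy"]],[0,0,1.]])
    q=cv2.undistortPoints(np.array([[p]],float),K,np.array(d["distortion"],float)).ravel()
    T=np.array(d["cam_to_world"]);v=T[:3,:3]@np.r_[q,1];return T[:3,3],v/np.linalg.norm(v)
def onz(d,p,z):
    o,v=ray(d,p);return o+v*(z-o[2])/v[2]
def tri(d1,p1,d2,p2):
    A=0;b=0;R=[ray(d1,p1),ray(d2,p2)]
    for o,v in R:
        P=np.eye(3)-np.outer(v,v);A=A+P;b=b+P@o
    x=np.linalg.solve(A,b);return x,[round(float(np.linalg.norm((np.eye(3)-np.outer(v,v))@(x-o)))*1e3,1) for o,v in R]
E
python3 - <<'E'
from h import *
np.set_printoptions(precision=4,suppress=True)
t=load("pics/top0.npy");s=load("pics/scene0.npy")
T=lambda X,Y:(190+(X+.5)/4-.5,85+(Y+.5)/4-.5)
S=lambda X,Y:(205+(X-400+.5)/2.85-.5,105+(Y+.5)/2.85-.5)
for n,a,b in [("cFL",(37,277),(513,90)),("cFR",(356,255),(655,183)),("cBR",(342,25),(767,112)),("cBL",(20,42),(615,28)),("rL",(63,461),(419,190)),("rR",(360,440),(548,303)),("stL",(136,324),(524,175)),("stR",(271,316),(588,223))]:
    print(n,*tri(t,T(*a),s,S(*b)))
for n,a,z in [("stL",(136,324),.061),("stR",(271,316),.061),("stock rim",(129,252),.094),("rL",(63,461),.05),("rR",(360,440),.05),("cFL",(37,277),.12),("cFR",(356,255),.12),("cBR",(342,25),.14),("cBL",(20,42),.14)]: print(n,onz(t,T(*a),z))
# tin
r={}
for d,(x0,y0,x1,y1) in ((t,(340,190,390,230)),(s,(285,275,335,325))):
    im=d["image"][y0:y1,x0:x1];h=cv2.cvtColor(im,cv2.COLOR_BGR2HSV)
    m=((h[...,1]<60)).astype(np.uint8)*255
    c=max(cv2.findContours(m,cv2.RETR_EXTERNAL,cv2.CHAIN_APPROX_NONE)[0],key=cv2.contourArea)
    e=cv2.fitEllipse(c);M=cv2.moments(c);print("ell",e,M["m10"]/M["m00"]+x0,M["m01"]/M["m00"]+y0,cv2.boundingRect(c))
    r[id(d)]=(M["m10"]/M["m00"]+x0,M["m01"]/M["m00"]+y0)
print("tin",*tri(t,r[id(t)],s,r[id(s)]),onz(t,r[id(t)],.03),onz(s,r[id(s)],.015))
cv2.imwrite("pics/tin.png",np.hstack([cv2.resize(t["image"][185:235,338:388],(400,400)),cv2.resize(s["image"][275:325,285:335],(400,400))]))
E
```

```text
cFL [0.5927 0.1971 0.116 ] [2.0, 2.0]
cFR [ 0.6083 -0.0065  0.1278] [1.6, 1.6]
cBR [0.7547 0.0076 0.1373] [2.6, 2.6]
cBL [0.7386 0.2147 0.1308] [3.0, 3.0]
rL [0.4759 0.1843 0.0514] [1.0, 1.0]
rR [ 0.4929 -0.015   0.0551] [2.4, 2.4]
stL [0.5687 0.138  0.0591] [0.3, 0.3]
stR [0.5774 0.0464 0.0591] [0.2, 0.2]
stL [0.5688 0.1377 0.061 ]
stR [0.577  0.0465 0.061 ]
stock rim [0.6126 0.1412 0.094 ]
rL [0.475  0.1849 0.05  ]
rR [ 0.4953 -0.0165  0.05  ]
cFL [0.5904 0.1976 0.12  ]
cFR [ 0.6108 -0.0077  0.12  ]
cBR [0.756 0.006 0.14 ]
cBL [0.7386 0.2116 0.14  ]
ell ((23.488117218017578, 21.836233139038086), (23.399747848510742, 24.169363021850586), 154.07443237304688) 363.4819004524887 211.83031674208144 (12, 10, 24, 25)
ell ((23.70680046081543, 26.607677459716797), (33.92714309692383, 35.84598922729492), 179.85496520996094) 308.68626421697286 301.59912510936135 (7, 9, 35, 37)
tin [ 0.4555 -0.2537  0.0122] [0.7, 0.7] [ 0.4557 -0.2499  0.03  ] [ 0.4536 -0.2543  0.015 ]
```

View pics/tin.png

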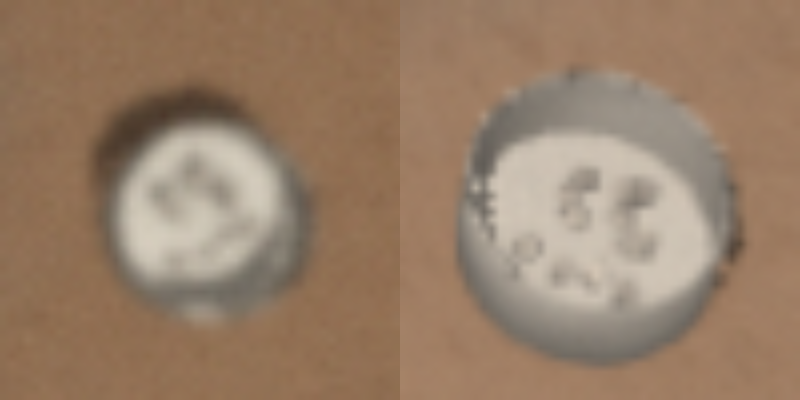

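The pictures agree. The tin's axis is at about (0.4555, -0.2525). The rack's origin is at about (0.485, 0.084) with a yaw of about 0.096, and the stock tin is in the left lane. The triangulated heights (stop 59 mm, cover front 116–128 mm) match the text. First I turn the tool square to the rack (-0.356 rad), then move forward.

Units first: shifts go in shares of 0.2 m and turns go in shares of pi rad. So -0.035 m is -0.175, -0.033 m is -0.165, -0.119 rad is -0.0379.

```bash
echo '[{"twist":-0.0379,"finger_gap":1},{"twist":-0.0379,"finger_gap":1},{"twist":-0.0376,"finger_gap":1},{"xyz":[-0.165,-0.175,0],"finger_gap":1},{"xyz":[-0.165,-0.175,0],"finger_gap":1},{"xyz":[-0.165,-0.175,0],"finger_gap":1},{"xyz":[-0.165,-0.175,0],"finger_gap":1},{"xyz":[-0.165,-0.175,0],"finger_gap":1},{"xyz":[-0.165,-0.175,0],"finger_gap":1},{"xyz":[-0.165,-0.175,0],"finger_gap":1}]' | python3 nudge.py 15
cat >> h.py <<'E'
def go(target,yaw=0.096):
    from cell import arm, status, get_image
    from scipy.spatial.transform import Rotation as R
    o=status.observe();M=R.from_rotvec(o["ee_rot"]).as_matrix()
    a=np.arctan2(M[1,1],M[0,1])-np.pi/2
    print("pos",np.round(o["position"],4),"tool d",np.round(M.T@(np.array(target)-o["position"]),4),"turn",round(-(yaw-a),4),"tilt",np.round(M[:,2],3),"clock",o["clock"],"w",round(o["width"],3))
E
python3 -c "
from h import *;go([.4555,-.2525,.227])"
```

```text
clock: 1.1
position: [0.4151, 0.3807, 0.2266]
ee_rot: [0.151, -3.138, 0.0]
force: [0.4, 0.2, 0.7]
width: 0.999
gripper_force: 0.0
pos [0.4151 0.3807 0.2266] tool d [ 2.060e-02 -6.341e-01 -3.000e-04] turn 0.0002 tilt [-0. -0. -1.] clock 1.1 w 0.999
```

Converted, -0.048 m is -0.24, 0.002 m is 0.01.

```bash
echo '[{"xyz":[0.01,-0.24,0],"finger_gap":1},{"xyz":[0.01,-0.24,0],"finger_gap":1},{"xyz":[0.01,-0.24,0],"finger_gap":1},{"xyz":[0.01,-0.24,0],"finger_gap":1},{"xyz":[0.01,-0.24,0],"finger_gap":1},{"xyz":[0.01,-0.24,0],"finger_gap":1},{"xyz":[0.01,-0.24,0],"finger_gap":1},{"xyz":[0.01,-0.24,0],"finger_gap":1},{"xyz":[0.01,-0.24,0],"finger_gap":1},{"xyz":[0.01,-0.24,0],"finger_gap":1}]' | python3 nudge.py >/dev/null; echo '[{"xyz":[0,-0.24,0],"finger_gap":1},{"xyz":[0,-0.24,0],"finger_gap":1},{"xyz":[0,-0.24,0],"finger_gap":1},{"xyz":[0,-0.05,0],"finger_gap":1},{"xyz":[0,0,0.2],"finger_gap":1},{"xyz":[0,0,0.2],"finger_gap":1},{"finger_gap":1}]' | python3 nudge.py
python3 -c "
from h import *;go([.4555,-.2525,.014])"
```

```text
clock: 2.8
position: [0.4518, -0.2486, 0.1426]
ee_rot: [0.151, -3.13, -0.006]
force: [-0.6, 0.8, 0.0]
width: 1.001
gripper_force: 0.0
pos [ 0.4518 -0.2486  0.1426] tool d [-0.0043 -0.0048  0.1285] turn 0.0002 tilt [-0.008  0.003 -1.   ] clock 2.8 w 1.001
```

Converted, 0.04 m is 0.2, 0.03 m is 0.15.

```bash
echo '[{"xyz":[-0.02,-0.025,0.2],"finger_gap":1},{"xyz":[0,0,0.2],"finger_gap":1},{"xyz":[0,0,0.15],"finger_gap":1},{"xyz":[0,0,0.105],"finger_gap":1},{"finger_gap":1}]' | python3 nudge.py
python3 -c "
from h import *;go([.4555,-.2525,.011])
from cell import arm, status, get_image
a=get_image('scene')['image'][240:340,250:370];b=get_image('top')['image'][160:260,310:410]
cv2.imwrite('pics/g.png',np.hstack([cv2.resize(a,(480,400)),cv2.resize(b,(320,320),).copy() if 0 else cv2.resize(b,(320,400))]))"
```

```text
clock: 3.3
position: [0.4589, -0.2542, 0.0148]
ee_rot: [0.152, -3.135, -0.003]
force: [-0.4, 0.1, 0.3]
width: 1.0
gripper_force: 0.0
pos [ 0.4589 -0.2542  0.0148] tool d [0.0032 0.002  0.0038] turn 0.0008 tilt [-0.003  0.002 -1.   ] clock 3.3 w 1.0
```

View pics/g.png

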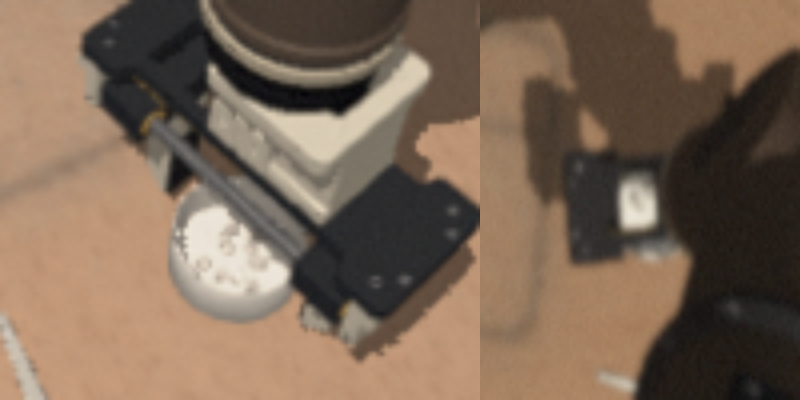

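The scene crop shows the tin between the two fingers, centred near (235,255). In the top crop it is at about (650,210), in line with the gripper body, whose rows run 155–262. I'll settle the small offset and close.

Converted, 0.003 m is 0.015, 0.002 m is 0.01.

```bash
echo '[{"xyz":[0.015,0.01,0.015],"finger_gap":1},{"finger_gap":1},{"finger_gap":0.6},{"finger_gap":0.6},{"finger_gap":0.6},{"finger_gap":0.6},{"finger_gap":0.6},{"finger_gap":0.6}]' | python3 nudge.py 15
python3 -c "
from h import *;go([.4555,-.2525,.011])"
```

```text
clock: 4.2
position: [0.4564, -0.2536, 0.0129]
ee_rot: [-0.151, 3.138, 0.0]
force: [-0.1, -0.2, 4.5]
width: 0.731
gripper_force: 15.0
pos [ 0.4564 -0.2536  0.0129] tool d [0.0007 0.0012 0.0019] turn 0.0001 tilt [ 0.  0. -1.] clock 4.2 w 0.731
```

Converted, -0.04 m is -0.2, -0.01 m is -0.05.

```bash
echo '[{"xyz":[0,0,-0.05],"finger_gap":0.6},{"xyz":[0,0,-0.1],"finger_gap":0.6},{"xyz":[0,0,-0.15],"finger_gap":0.6},{"xyz":[0,0,-0.2],"finger_gap":0.6},{"xyz":[0,0,-0.2],"finger_gap":0.6},{"finger_gap":0.6}]' | python3 nudge.py 15
python3 -c "
from h import *;go([.520,.1334,.15])"
```

```text
clock: 4.8
position: [0.4586, -0.2552, 0.1579]
ee_rot: [-0.15, 3.131, -0.005]
force: [0.9, -0.3, -1.6]
width: 0.732
gripper_force: 15.0
pos [ 0.4586 -0.2552  0.1579] tool d [-0.0981  0.3811  0.0072] turn -0.0005 tilt [ 0.008 -0.003 -1.   ] clock 4.8 w 0.732
```

Converted, 0.046 m is 0.23, 0.045 m is 0.225.

```bash
echo '[{"xyz":[-0.02,0.1,0],"finger_gap":0.6},{"xyz":[-0.05,0.2,0],"finger_gap":0.6},{"xyz":[-0.055,0.225,0],"finger_gap":0.6},{"xyz":[-0.06,0.23,0],"finger_gap":0.6},{"xyz":[-0.06,0.23,0],"finger_gap":0.6},{"xyz":[-0.06,0.23,0],"finger_gap":0.6},{"xyz":[-0.06,0.23,0],"finger_gap":0.6},{"xyz":[-0.06,0.225,0],"finger_gap":0.6},{"xyz":[-0.04,0.15,0],"finger_gap":0.6},{"xyz":[-0.02,0.085,0],"finger_gap":0.6}]' | python3 nudge.py 15
echo '[{"finger_gap":0.6},{"finger_gap":0.6}]' | python3 nudge.py
python3 -c "
from h import *;go([.520,.1334,.10])
from cell import arm, status, get_image
a=get_image('scene');np.save('pics/s1.npy',a,allow_pickle=True);b=get_image('top');np.save('pics/t1.npy',b,allow_pickle=True)
cv2.imwrite('pics/h.png',np.hstack([cv2.resize(a['image'][95:215,200:320],(400,400)),cv2.resize(b['image'][120:220,180:280],(400,400))]))"
```

```text
clock: 5.8
position: [0.5157, 0.1383, 0.1522]
ee_rot: [0.157, -3.137, -0.001]
force: [0.1, -1.2, -1.7]
width: 0.737
gripper_force: 15.0
clock: 6.0
position: [0.5159, 0.1335, 0.1524]
ee_rot: [0.15, -3.137, 0.002]
force: [-0.1, -0.6, -1.1]
width: 0.733
gripper_force: 15.0
pos [0.5159 0.1335 0.1524] tool d [-0.0042 -0.0004  0.0524] turn -0.0007 tilt [-0.001 -0.001 -1.   ] clock 6.0 w 0.733
```

View pics/h.png

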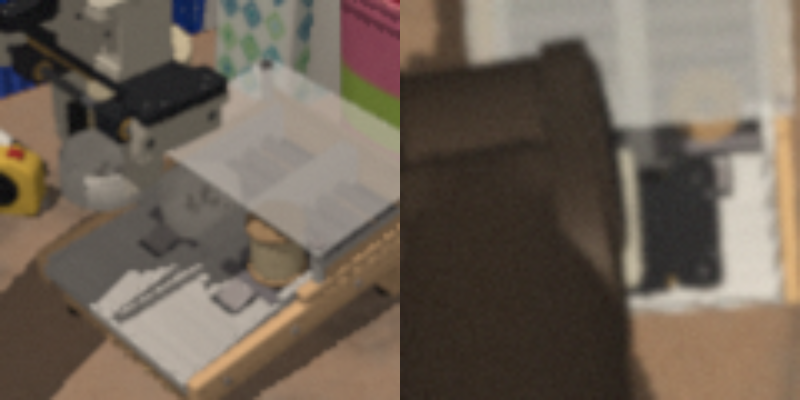

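The tin hangs between the fingers above the left lane, at about (98,170) in the scene crop. The spool and stock tin haven't moved. Now I lower it.

Converted, 0.02 m is 0.1, 0.012 m is 0.06.

```bash
echo '[{"xyz":[-0.03,0,0.1],"finger_gap":0.6},{"xyz":[0,0,0.1],"finger_gap":0.6},{"xyz":[0,0,0.1],"finger_gap":0.6},{"xyz":[0,0,0.06],"finger_gap":0.6},{"finger_gap":0.6},{"finger_gap":0.6}]' | python3 nudge.py 15
python3 -c "
from h import *;go([.522,.1336,.0683])"
```

```text
clock: 6.7
position: [0.5225, 0.1349, 0.0812]
ee_rot: [-0.149, 3.138, -0.0]
force: [0.3, -0.2, -1.1]
width: 0.734
gripper_force: 15.0
pos [0.5225 0.1349 0.0812] tool d [ 0.0006 -0.0012  0.0129] turn -0.001 tilt [ 0. -0. -1.] clock 6.7 w 0.734
```

Converted, 0.005 m is 0.025, -0.001 m is -0.005.

```bash
echo '[{"xyz":[0,-0.005,0.025],"finger_gap":0.6},{"xyz":[0,0,0.025],"finger_gap":0.6},{"finger_gap":0.6},{"finger_gap":0.6}]' | python3 nudge.py 15;echo '[{"xyz":[0,0,0.01],"finger_gap":0.6},{"finger_gap":0.6}]' | python3 nudge.py; echo '[{"xyz":[0,0,0.01],"finger_gap":0.6},{"finger_gap":0.6}]' | python3 nudge.py
python3 -c "
from h import *;go([.522,.1336,.0683])"
```

```text
clock: 7.1
position: [0.5223, 0.1347, 0.0708]
ee_rot: [-0.151, 3.138, 0.0]
force: [-0.4, 0.1, -2.0]
width: 0.732
gripper_force: 15.0
clock: 7.3
position: [0.5222, 0.1346, 0.0686]
ee_rot: [0.151, -3.138, -0.0]
force: [-0.7, -0.1, -1.3]
width: 0.732
gripper_force: 15.0
clock: 7.5
position: [0.5223, 0.1347, 0.0667]
ee_rot: [0.151, -3.138, -0.0]
force: [-0.9, -0.1, 1.6]
width: 0.733
gripper_force: 15.0
pos [0.5223 0.1347 0.0667] tool d [ 0.0004 -0.001  -0.0016] turn 0.0002 tilt [-0.  0. -1.] clock 7.5 w 0.733
```

Contact is felt at z = 0.067, as predicted. I release gently and lift straight up.

Converted, -0.04 m is -0.2, -0.02 m is -0.1.

```bash
echo '[{"finger_gap":0.76},{"finger_gap":0.8},{"finger_gap":0.9},{"finger_gap":1},{"finger_gap":1},{"xyz":[0,0,-0.1],"finger_gap":1},{"xyz":[0,0,-0.2],"finger_gap":1},{"xyz":[0,0,-0.2],"finger_gap":1},{"finger_gap":1}]' | python3 nudge.py 15
echo '[{"xyz":[0.15,0,-0.05],"finger_gap":0.25},{"xyz":[0.2,0,0],"finger_gap":0.25},{"xyz":[0.15,0,0],"finger_gap":0.25},{"finger_gap":0.25},{"finger_gap":0.25}]' | python3 nudge.py
python3 -c "
from h import *
from cell import arm, status, get_image
a=get_image('scene');np.save('pics/s2.npy',a,allow_pickle=True);b=get_image('top');np.save('pics/t2.npy',b,allow_pickle=True)
go([.522,.1336,.0683])
cv2.imwrite('pics/i.png',np.hstack([cv2.resize(a['image'][105:205,200:300],(400,400),interpolation=2),cv2.resize(b['image'][120:220,180:280],(400,400),interpolation=2)]))"
```

```text
clock: 8.4
position: [0.5254, 0.1352, 0.1717]
ee_rot: [-0.15, 3.13, 0.004]
force: [0.7, 0.5, -0.1]
width: 1.002
gripper_force: 0.0
clock: 8.9
position: [0.4228, 0.1252, 0.1769]
ee_rot: [-0.152, 3.137, 0.001]
force: [0.1, 0.3, -0.5]
width: 0.616
gripper_force: 0.0
pos [0.4239 0.1252 0.1769] tool d [-0.0983 -0.0011  0.1087] turn 0.0 tilt [ 0.001  0.    -1.   ] clock 9.0 w 0.53
```

View pics/i.png

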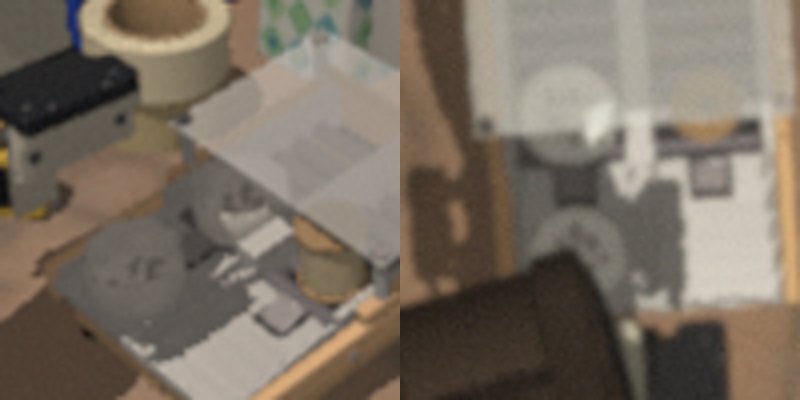

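The tin now stands upright on the left plate, at about (578,250) in the top crop, with the stop and stock tin in line behind it. Next I bring the half-closed fingers down in front of it.

Converted, -0.02 m is -0.1, -0.01 m is -0.05.

```bash
echo '[{"xyz":[-0.1,0,0],"finger_gap":0.25},{"xyz":[-0.05,0,0],"finger_gap":0.25},{"finger_gap":0.25},{"finger_gap":0.25}]' | python3 nudge.py
python3 -c "
from h import *
go([.4627,.1281,.062])"
```

```text
clock: 9.4
position: [0.4526, 0.1276, 0.1763]
ee_rot: [0.15, -3.137, 0.001]
force: [0.3, -0.1, 0.5]
width: 0.249
gripper_force: 0.0
pos [0.4526 0.1276 0.1763] tool d [-0.0102 -0.0004  0.1143] turn -0.0005 tilt [-0.001 -0.001 -1.   ] clock 9.4 w 0.249
```

Converted, 0.04 m is 0.2, 0.025 m is 0.125.

```bash
echo '[{"xyz":[-0.02,-0.0025,0.2],"finger_gap":0.25},{"xyz":[0,0,0.2],"finger_gap":0.25},{"xyz":[0,0,0.125],"finger_gap":0.25},{"xyz":[0,0,0.04],"finger_gap":0.25},{"finger_gap":0.25},{"xyz":[-0.02,0,0],"finger_gap":0.25},{"finger_gap":0.25}]' | python3 nudge.py
python3 -c "
from h import *
go([.5722,.1386,.074])"
```

```text
clock: 10.1
position: [0.4623, 0.1286, 0.0652]
ee_rot: [-0.151, 3.135, 0.002]
force: [-0.3, -0.0, -1.0]
width: 0.25
gripper_force: 0.0
pos [0.4623 0.1286 0.0652] tool d [-0.1104 -0.0006 -0.0085] turn 0.0001 tilt [ 0.003  0.001 -1.   ] clock 10.1 w 0.25
```

Converted, -0.005 m is -0.025, -0.004 m is -0.02.

```bash
echo '[{"xyz":[-0.02,0,0],"finger_gap":0.25},{"xyz":[-0.02,0,-0.0025],"finger_gap":0.25},{"xyz":[-0.02,0,-0.0025],"finger_gap":0.25},{"xyz":[-0.025,0,-0.0025],"finger_gap":0.25},{"xyz":[-0.025,0,-0.0025],"finger_gap":0.25},{"xyz":[-0.025,0,-0.0025],"finger_gap":0.25},{"xyz":[-0.025,0,-0.0025],"finger_gap":0.25},{"xyz":[-0.025,0,-0.0025],"finger_gap":0.25},{"xyz":[-0.025,0,-0.0025],"finger_gap":0.25},{"finger_gap":0.25}]' | python3 nudge.py; echo '[{"xyz":[-0.02,0,-0.0025],"finger_gap":0.25},{"xyz":[-0.02,0,-0.0025],"finger_gap":0.25},{"xyz":[-0.02,0,-0.0025],"finger_gap":0.25},{"xyz":[-0.02,0,-0.0025],"finger_gap":0.25},{"xyz":[-0.02,0,-0.0025],"finger_gap":0.25},{"xyz":[-0.02,0,-0.0025],"finger_gap":0.25},{"xyz":[-0.02,0,-0.0025],"finger_gap":0.25},{"finger_gap":0.25}]' | python3 nudge.py
python3 -c "
from h import *
go([.5722,.1386,.074])
from cell import arm, status, get_image
a=get_image('scene');b=get_image('top')
cv2.imwrite('pics/j.png',np.hstack([cv2.resize(a['image'][105:205,200:300],(400,400),interpolation=2),cv2.resize(b['image'][120:220,180:280],(400,400),interpolation=2)]))"
```

```text
clock: 11.1
position: [0.5035, 0.1322, 0.0678]
ee_rot: [-0.151, 3.137, 0.0]
force: [0.2, 0.4, 0.9]
width: 0.252
gripper_force: 0.4
clock: 11.9
position: [0.5313, 0.135, 0.0714]
ee_rot: [-0.151, 3.137, 0.0]
force: [-2.5, 0.0, 1.2]
width: 0.25
gripper_force: 1.3
pos [0.5313 0.135  0.0714] tool d [-0.0411 -0.0003 -0.0026] turn 0.0 tilt [ 0.001  0.    -1.   ] clock 11.9 w 0.25
```

View pics/j.png

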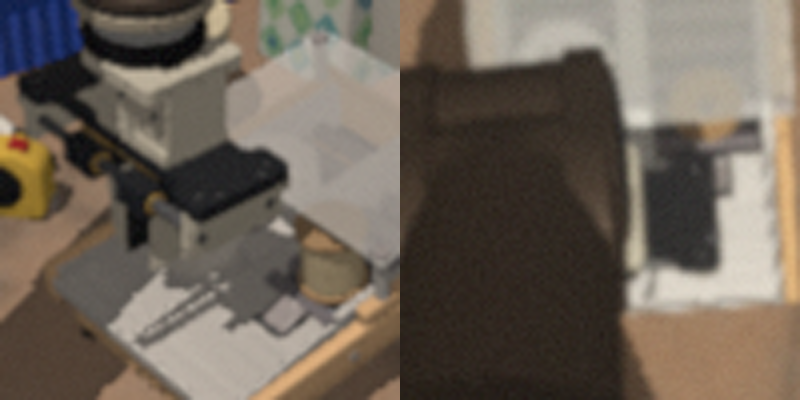

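The fingers are pushing the tin (hidden behind them). The stored tin under the cover has moved back to about (560,55) in the top crop, and the force is only 2.5 N. I keep pushing.

```bash
echo '[{"xyz":[-0.02,0,-0.002],"finger_gap":0.25},{"xyz":[-0.02,0,-0.002],"finger_gap":0.25},{"xyz":[-0.02,0,-0.002],"finger_gap":0.25},{"xyz":[-0.02,0,-0.002],"finger_gap":0.25},{"xyz":[-0.02,0,-0.002],"finger_gap":0.25},{"xyz":[-0.02,0,-0.002],"finger_gap":0.25},{"xyz":[-0.02,0,-0.002],"finger_gap":0.25},{"finger_gap":0.25}]' | python3 nudge.py; echo '[{"xyz":[-0.02,0,-0.002],"finger_gap":0.25},{"xyz":[-0.02,0,-0.002],"finger_gap":0.25},{"xyz":[-0.02,0,-0.002],"finger_gap":0.25},{"xyz":[-0.015,0,0],"finger_gap":0.25},{"xyz":[-0.01,0,0],"finger_gap":0.25},{"finger_gap":0.25},{"finger_gap":0.25}]' | python3 nudge.py
python3 -c "
from h import *
go([.5722,.1386,.074])"
```

```text
clock: 12.8
position: [0.5584, 0.1376, 0.0741]
ee_rot: [0.151, -3.138, -0.0]
force: [-3.5, 0.2, 3.4]
width: 0.246
gripper_force: 2.3
clock: 13.5
position: [0.5749, 0.1392, 0.0752]
ee_rot: [0.151, -3.138, -0.0]
force: [-5.1, -0.0, 3.8]
width: 0.249
gripper_force: 2.8
pos [0.5749 0.1392 0.0752] tool d [ 0.0028 -0.0003  0.0012] turn 0.0001 tilt [-0.  0. -1.] clock 13.5 w 0.249
```

```bash
python3 -c "
from h import *
from cell import arm, status, get_image
a=get_image('scene');b=get_image('top')
cv2.imwrite('pics/k.png',np.hstack([cv2.resize(a['image'][110:190,230:310],(400,400),interpolation=2),cv2.resize(b['image'][90:170,190:270],(400,400),interpolation=2)]))
go([.5722,.1386,.074])"
```

```text
pos [0.575  0.1392 0.0752] tool d [ 0.0029 -0.0003  0.0012] turn 0.0001 tilt [-0.  0. -1.] clock 13.6 w 0.249
```

View pics/k.png

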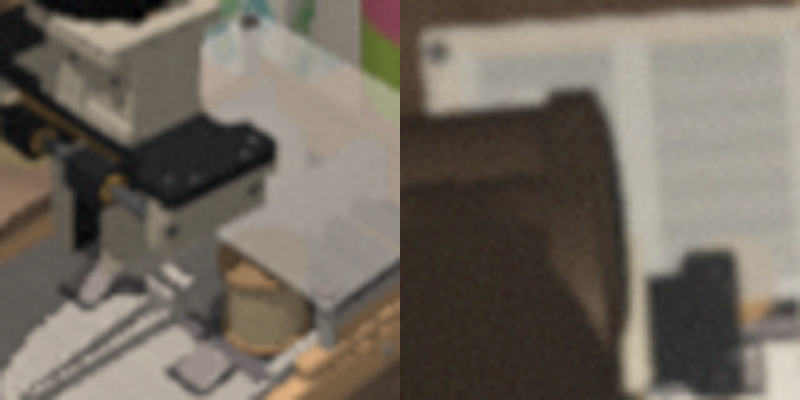

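The arm hides the tin, so this view doesn't settle it. The fingers are over the flap (scene crop (90,280)) and clear of the cover and spool. I'll push 3 mm further, back off and look.

Converted, -0.002 m is -0.01, -0.001 m is -0.005.

```bash
echo '[{"xyz":[-0.01,0,-0.0015],"finger_gap":0.25},{"xyz":[-0.005,0,0],"finger_gap":0.25},{"finger_gap":0.25}]' | python3 nudge.py; echo '[{"xyz":[0.015,0,0],"finger_gap":0.25},{"xyz":[0.03,0,0],"finger_gap":0.25},{"xyz":[0.05,0,0],"finger_gap":0.25},{"xyz":[0.05,0,0],"finger_gap":0.25},{"finger_gap":0.25}]' | python3 nudge.py; echo '[{"xyz":[0.1,0,-0.05],"finger_gap":0.25},{"xyz":[0.15,0,-0.15],"finger_gap":0.25},{"xyz":[0.2,0,-0.15],"finger_gap":0.25},{"xyz":[0.2,0,-0.15],"finger_gap":0.25},{"xyz":[0,0.2,0],"finger_gap":0.25},{"xyz":[0,0.225,0],"finger_gap":0.25},{"xyz":[0,0.225,0],"finger_gap":0.25},{"xyz":[0,0.225,0],"finger_gap":0.25},{"finger_gap":0.25}]' | python3 nudge.py
python3 -c "
from h import *
from cell import arm, status, get_image
a=get_image('scene');b=get_image('top');np.save('pics/s3.npy',a,allow_pickle=True);np.save('pics/t3.npy',b,allow_pickle=True)
cv2.imwrite('pics/l.png',np.hstack([cv2.resize(a['image'][110:190,220:300],(400,400),interpolation=2),cv2.resize(b['image'][100:200,190:290],(400,400),interpolation=2)]))
go([.5722,.1386,.074])"
```

```text
clock: 13.9
position: [0.578, 0.1395, 0.0755]
ee_rot: [0.151, -3.138, -0.0]
force: [-3.8, 0.3, 4.6]
width: 0.251
gripper_force: 2.8
clock: 14.4
position: [0.5474, 0.1366, 0.0755]
ee_rot: [0.151, -3.137, -0.0]
force: [0.4, -0.2, 0.0]
width: 0.247
gripper_force: 0.0
clock: 15.3
position: [0.4015, 0.3053, 0.1757]
ee_rot: [-0.164, 3.136, 0.005]
force: [-0.4, 0.3, 0.6]
width: 0.249
gripper_force: 0.0
pos [0.4027 0.2992 0.1754] tool d [-0.1529 -0.1764  0.1014] turn 0.0025 tilt [ 0. -0. -1.] clock 15.4 w 0.248
```

View pics/l.png

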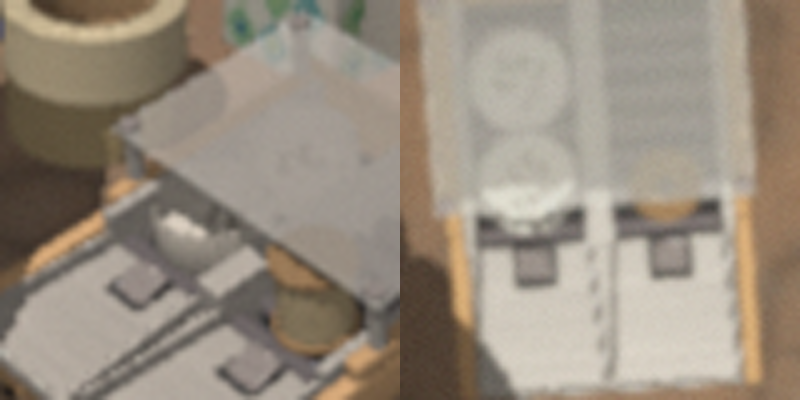

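Both tins stand in the left lane, at top-crop (520,75) and (527,182), and both flaps look alike. The new tin sits about 2 px further back than the stored one did, so I'll measure whether it is still moving.

```bash
echo '[{"finger_gap":0.25},{"finger_gap":0.25},{"finger_gap":0.25},{"finger_gap":0.25},{"finger_gap":0.25},{"finger_gap":0.25},{"finger_gap":0.25},{"finger_gap":0.25},{"finger_gap":0.25},{"finger_gap":0.25}]' | python3 nudge.py|head -1
python3 -c "
from h import *
from cell import arm, status, get_image
t4=get_image('top');np.save('pics/t4.npy',t4,allow_pickle=True);s4=get_image('scene')
o=np.array([.485,.084]);R=np.array([[.9954,.0958],[-.0958,.9954]])
cr=[]
for d in (load('pics/top0.npy'),load('pics/t3.npy'),t4):
    i=d['image'][100:170,200:245];g=cv2.medianBlur(cv2.cvtColor(cv2.resize(i,None,fx=4,fy=4,interpolation=2),cv2.COLOR_BGR2GRAY),5)
    c=cv2.HoughCircles(g,cv2.HOUGH_GRADIENT,1,60,param1=60,param2=12,minRadius=42,maxRadius=56)
    for x,y,r in (c[0][:3] if c is not None else []):
        p=(200+(x+.5)/4-.5,100+(y+.5)/4-.5);z=.094 if p[1]>135 else .104
        print('px',np.round(p,1),'rim in rack',np.round(R@(onz(d,p,z)[:2]-o),4),'r',r/4)
    print('--');cr.append(cv2.resize(i,(260,405),interpolation=2))
cv2.imwrite('pics/m.png',np.hstack(cr))
d=cv2.absdiff(load('pics/t3.npy')['image'],t4['image'])[100:165,205:245].max(2);print('diff max',d.max(),(d>25).sum())
d=cv2.absdiff(load('pics/top0.npy')['image'],t4['image']).max(2)
print('spool diff',(d[145:175,250:270]>40).sum(),'tape',(d[170:195,143:170]>60).sum(),'driver',(d[225:260,165:230]>60).sum())
"
```

```text
clock: 16.4
px [222.  149.2] rim in rack [0.1281 0.0447] r 12.025
--
--
--
diff max 24 0
spool diff 0 tape 198 driver 911
```

View pics/m.png

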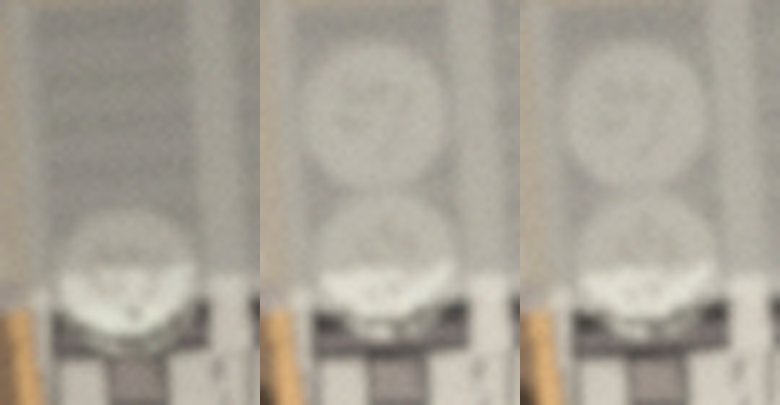

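```bash
python3 -c "
from h import *
from cell import arm, status, get_image
o=np.array([.485,.084]);R=np.array([[.9954,.0958],[-.0958,.9954]])
# lane centre-line profile in rack x on the lane plane, both images, top and scene
def proj(d,P):
    T=np.linalg.inv(np.array(d['cam_to_world']));K=np.array([[d['fx'],0,d['cx']],[0,d['fy'],d['cy']],[0,0,1.]])
    return cv2.projectPoints(np.array(P,float),cv2.Rodrigues(T[:3,:3])[0],T[:3,3],K,np.array(d['distortion'],float))[0].reshape(-1,2)
s4=get_image('scene');np.save('pics/s4.npy',s4,allow_pickle=True)
u=np.arange(.070,.262,.004)
def prof(d,yy):
    P=[[*(o+R.T@np.array([.99*a,yy])),.045+.14*a] for a in u]
    q=proj(d,P).astype(np.float32);g=cv2.GaussianBlur(cv2.cvtColor(d['image'],cv2.COLOR_BGR2GRAY),(3,3),0)
    return cv2.remap(g,q[:,0].reshape(1,-1),q[:,1].reshape(1,-1),1)[0]
for yy in (.046,.040,.052,.067):
  A=[prof(d,yy) for d in (load('pics/top0.npy'),load('pics/t4.npy'),load('pics/scene0.npy'),s4)]
  print('y',yy)
  print('u',*(u*1e3).astype(int))
  for n,a in zip(('t0','t4','s0','s4'),A): print(n,*a)
"
```

```text
y 0.046
u 70 74 78 82 86 90 94 98 102 106 110 114 118 122 126 130 134 138 142 146 150 154 158 162 166 170 174 178 182 186 190 194 198 202 206 210 214 218 222 226 230 234 238 242 246 250 254 258
t0 176 139 107 119 132 135 133 128 125 128 143 180 197 192 195 201 202 200 187 169 161 163 168 169 165 156 148 145 142 139 139 141 141 142 140 137 139 142 142 140 139 138 140 141 141 139 136 133
t4 189 151 118 130 145 148 145 129 102 98 122 139 155 190 211 210 205 207 202 189 181 177 175 176 177 180 181 177 177 180 181 178 176 179 181 181 181 178 174 173 175 178 180 178 171 159 151 148
s0 149 113 117 137 142 141 143 142 128 115 120 128 136 142 149 157 169 176 153 120 102 100 105 116 139 152 152 144 138 137 139 140 139 136 137 139 140 140 141 142 141 140 139 138 136 138 144 148
s4 149 112 117 137 142 142 143 142 127 108 103 106 116 124 131 138 143 139 127 122 115 100 92 107 136 153 157 156 155 155 155 156 156 157 157 158 159 159 157 154 155 156 157 156 156 155 153 151
y 0.04
u 70 74 78 82 86 90 94 98 102 106 110 114 118 122 126 130 134 138 142 146 150 154 158 162 166 170 174 178 182 186 190 194
[... 2080 characters left out ...]
92 180 171 167 167 165 160 152 146 143 142 141 139 138 140 142 141 139 136 138 140 141 140 137 138 140 140 140 138 135 133
t4 203 203 199 198 198 198 193 180 145 113 115 129 141 157 184 208 218 215 204 188 182 183 182 182 179 174 168 164 163 170 178 181 182 182 179 177 177 178 179 178 178 177 174 169 160 153 149 148
s0 172 170 168 166 166 167 164 149 123 106 115 135 155 180 195 193 177 153 129 106 92 88 92 112 137 154 157 157 156 152 146 141 139 138 138 139 140 141 142 143 141 140 140 140 140 142 145 149
s4 172 170 167 165 166 167 164 150 124 106 98 94 107 129 149 174 194 186 151 113 100 95 94 108 136 154 157 157 157 156 156 155 157 157 156 154 152 153 154 153 152 153 156 157 157 157 156 156
```

The flap profile in the scene view matches the start, so the stop is up. The tin appears to sit about 8 mm behind it. I'll wait a little and check for drift.

```bash
for i in 1 2 3; do echo '[{"finger_gap":0.25},{"finger_gap":0.25},{"finger_gap":0.25},{"finger_gap":0.25},{"finger_gap":0.25},{"finger_gap":0.25},{"finger_gap":0.25},{"finger_gap":0.25},{"finger_gap":0.25},{"finger_gap":0.25}]' | python3 nudge.py|head -1; done
python3 -c "
from h import *
from cell import arm, status, get_image
t5=get_image('top');s5=get_image('scene')
f=lambda a:cv2.cvtColor(a['image'],cv2.COLOR_BGR2GRAY).astype(np.float32)
for n,a,b,(x0,y0,x1,y1) in (('front tin top',load('pics/t4.npy'),t5,(208,134,236,160)),('stock top',load('pics/t4.npy'),t5,(206,104,234,132)),('front tin scene',load('pics/s4.npy'),s5,(245,140,272,165)),('0->5 tin top',load('pics/top0.npy'),t5,(208,146,236,162))):
    print(n,cv2.phaseCorrelate(f(a)[y0:y1,x0:x1],f(b)[y0:y1,x0:x1]),np.abs(f(a)-f(b))[y0:y1,x0:x1].max())
o=np.array([.485,.084]);R=np.array([[.9954,.0958],[-.0958,.9954]])
print('stock rim',R@(onz(t5,(219.7,119.4),.104)[:2]-o),'new rim',R@(onz(t5,(221.5,145.8),.095)[:2]-o))
"
```

```text
clock: 17.55
clock: 18.55
clock: 19.55
front tin top ((0.004622486688194982, 0.5172399950929609), 0.9840451016838168) 18.0
stock top ((0.024646078351629797, -0.016530589490821868), 0.9398843812942504) 7.0
front tin scene ((0.4178343648674545, 0.4878684003617817), 1.0073260166026927) 11.0
0->5 tin top ((-0.10215496425900028, 0.3049501876297338), 0.7286561409632365) 70.0
stock rim [0.20598792 0.04521327] new rim [0.13721164 0.04537663]
```

```bash
python3 -c "
from cell import arm, status, get_image
print(arm.sign_off())"
```

```text
the job is handed in; nothing more can be done
None
```

The job is handed in, with no verdict returned: the tin is in the left lane behind the raised stop and the stored tin is ahead of it, both upright and still at about x = 141 and 210 mm (limits 124–150 and 186–222), but the new tin stopped about 8 mm short of rolling back against the stop.

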